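Pick up the washed mincer rings on the drying rod

TASK

Take the steel drying rod by its black handle, run it through both yellow mincer rings standing in their rack, and lift the pair off on the rod. Then lay the rod back level in the two forks of the drip stand, the same way round as it lay before, so that both yellow rings hang from it between the forks, and let go.

Things in the scene. Friction and masses are not known exactly. Their poses are not given: they have to be found in the camera images.
- rod: Steel rod, 0.15 kg: 10 x 10 mm square shaft 175 mm long with a 16 mm end ball, and a black handle 24 x 24 mm, 66 mm long. Origin on the axis where handle meets shaft; +y runs along the shaft, so the handle's middle is y = -33 mm, the ball y = +175 mm. Starts level in the stand's forks, axis 90 mm above the table, shaft to the robot's left, handle clear beyond the right-hand fork.
- stand: Fixed drip stand, green base 110 x 170 x 6 mm, origin under its centre, z up. Forks (10 mm thick) at y = -55 and +55 mm carry the rod's underside 85 mm up at x = 0; prongs flare from 17 mm apart there to 42 mm at 107 mm height. Rod's home: along y, its origin at y = -85 mm (start within 8 mm); 22 mm off, handle or ball meets a fork. Rings 40-130 mm along the shaft then hang between the forks.
- yellow_near: Yellow plastic ring, outside 80 mm, bore 50 mm, 14 mm thick, about 0.05 kg, on edge in a grey rack. Origin at the ring's centre, 50 mm above the table; its axis is y, level, pointing to the robot's left within 15 degrees. It stands on the robot's right of the other yellow ring, coaxial, centres 23.5 mm apart: the rod enters here first. Space for rod and hand is free 300 mm to its right.
- yellow_far: Second yellow ring, same size, origin at its centre, axis y. The pair's fixed rack (100 mm across the axis, 70 mm along it, centred under them) has posts beside the rings up to 60 mm height, 58 mm apart across the axis, none before the bores; rings lift straight up. A like rack with two blue rings, not wanted, stands 150 to 210 mm nearer to the robot or farther from it, up to 90 mm to one side.
There are look-alikes about, which are no part of the job. Several things look just like the stand: the one meant starts farthest to the robot's left.

How it is judged:
By the outcome, as a careful person would: the job done as asked, in the order asked, and still so for the second after the job is handed in, with the robot touching nothing.
It also fails if it takes over 58 s, if anything falls off the work surface, if the arm or the gripper's body presses on something with over 40 N, if the wrist force passes 120 N, or if a joint passes its speed limit or range.

ROBOT

A 6-joint arm with a two-finger parallel gripper is mounted at the origin on the work surface. World frame = base frame: x ahead of the robot, y to its left, z up, the work surface at z = 0. Lengths are in m, angles in rad, forces in N, time in s.
With the tool pointing down it reaches from about 0.375 to 0.9 m from the base axis. Payload 3.1 kg.
Tool frame: the origin (TCP) lies on the front face of the gripper's body, between the roots of the fingers; the fingertips stand 73 mm ahead of it and the grasp point (between the pads) lies 54 mm ahead of it; z points along the fingers, y is the direction in which the jaws open and shut (so a half turn about z gives the same grasp; the last joint's range is limited). The gripper opens to 85 mm and grips with 20 to 120 N. Pads are 22 mm wide; open, the fingers measure 114 mm over their backs; the gripper's body (76 mm by 85 mm) begins 54 mm behind the grasp point. The pads swing forward as they close: fully open they stand 13 mm farther back than shut.
Start: joints at [-1.329, 0.527, 1.433, -0, 1.181, -0.178], TCP at [0.255, -0.57, 0.304] pointing down, gripper open.
Joint ranges: [-3.08, 3.08], [-0.75, 2.2], [0.22, 2.44], [-1.43, 4.57], [0, 2.65], [-2.85, 2.85]. Speed limits (rad/s): [2.79, 2.79, 3.14, 3.14, 3.14, 3.14].

INTERFACE

Orientations are given as a unit quaternion [x, y, z, w].
In Python, from bench import manip gives the robot as it stands.
- The arm moves only by the shell command python3 -m jog 'ROWS'. ROWS is text: rows parted by semicolons, each of 7 numbers parted by spaces: the shift along the tool's x, y, z in mm, then the turn, a rotation vector about the tool's x, y, z in rad, then the finger opening in mm, from 0 to 85.4. A call has 1 to 8 rows; each row shifts and turns the commanded pose from where the row before left it, along the tool's axes as they then stand; what a row does not reach is not made up. A row lasts 1/8 s, in which the tool goes at most 62.5 mm and 10.7 degrees, less where a joint would pass 70% of its speed; a pose out of reach is approached as far as the arm can. A call with a gripper value outside its range is refused whole. The fingers move at their own pace and stop on an object; the grip force is fixed at half the most. Time passes only in rows, so rows that do not move let the fingers close. It gives the time, the measured TCP pose, the force and the opening at its end, in the units of the state.
- manip.sense(): the state, without advancing time (a new reading comes with each control period).
- manip.capture(name): name is "scene" or "side" or "wrist"; returns the picture (400x640x3 uint8, blue, green, red); there is no depth.
- manip.camera_info(name): a dict with "intrinsics" (3x3 intrinsics, pixels), "R" (3x3) and "t" (3): a world point X has camera coordinates R X + t. Camera axes: x right, y down, z forward; pixel columns grow to the right and rows downward; lengths in m; the calibration is good to about 2 mm. A picture is of the moment at which its call begins: read the wrist's pose just before it. camera_info takes no time and is no camera call; for the wrist camera it gives the pose at the moment of the call.
- manip.close_job(): hands the job in, once; it reports no verdict.
Trained networks look in the newest picture that a camera, given by its name, has taken for a name from the list of things; names that differ only in an ending like _2 or _b are one class to them, and where a whole thing is asked for, a point or a joint stands for the part that bears it (a point fixed in the world has none). Each returns a list of dicts, best first, with "conf" (0 to 1); they miss things now and then, are a little off and sometimes report something else, mostly with a low value. They report only what shows in the picture. A call takes as long as a camera call. They do not tell look-alikes from the thing itself.
- manip.search_frame(camera, label): "location" ([x, y, z] in m, in world coordinates, good to about 4 mm: the middle of the surface that is visible of it).
- manip.landmark_of(camera, label): "location" ([x, y, z] in m, in world coordinates, good to about 4 mm: a listed point, or the origin of a listed thing).
The state is a dict: "time_s": time; "qpos": joint angles; "qd": joint speeds; "joint_efforts": joint torques, N m; "tcp_pos": TCP position; "orientation": TCP orientation; "force": force on the tool from outside, world axes, zero at the start; "torque": the same for the moment, N m; "finger_gap": opening from 0.0 (shut) to 1.0 (fully open).
Only numpy, scipy, OpenCV 4.12 (cv2) and the standard library are available. Lean on these libraries where they do the work, as an engineer would, in place of code of your own. Each camera call takes 0.05 s, during which the arm holds its last target.

## Working session

There is one attempt and no reset: what is moved stays moved. The work goes in short steps, Python scripts to look and compute and a shell command to move; the robot and the scene stay as the last step left them, time stands still between calls to the robot, and variables do not carry over. Pictures are saved under pics/ and viewed, and the job is handed in when it is done.

```bash
ls; mkdir -p pics; python3 - <<'E'
from bench import manip
import cv2
s=manip.sense();print(s)
for c in ("scene","side","wrist"):
    im=manip.capture(c);cv2.imwrite(f"pics/{c}0.png",im)
    i=manip.camera_info(c);print(c,i)
    for l in ("rod","stand","yellow_near","yellow_far"):
        for f in (manip.search_frame,manip.landmark_of):
            print(l,f.__name__,[(round(d["conf"],2),[round(float(v),4) for v in d["location"]]) for d in f(c,l)])
print(manip.sense()["time_s"])
E
```

```text
pics
{'time_s': 0.0, 'qpos': array([-1.32851369e+00,  5.28461453e-01,  1.43388771e+00,  3.28625978e-07,
        1.18136829e+00, -1.78504882e-01]), 'qd': array([ 0.00106869, -0.00236942, -0.00024464,  0.00132211, -0.00019961,
       -0.00075762]), 'joint_efforts': array([-5.48944372e-04, -4.42353451e+01, -1.78026688e+01, -1.99551041e-04,
        8.35466024e-03,  5.06027135e-06]), 'tcp_pos': array([ 0.25519045, -0.56992932,  0.30294097]), 'orientation': array([ 9.77948217e-01,  2.08844814e-01, -3.37211018e-05, -1.06186367e-03]), 'force': array([-0.83420328, -1.00281894,  0.51724201]), 'torque': array([-0.02042246,  0.02178985, -0.01991155]), 'finger_gap': 0.9945433818900177}
scene {'intrinsics': array([[364.1869807 ,   0.        , 319.0632034 ],
       [  0.        , 364.1869807 , 201.60900432],
       [  0.        ,   0.        ,   1.        ]]), 'R': array([[ 0.69972627,  0.71428786,  0.01326648],
       [ 0.48136614, -0.45766874, -0.74754663],
       [-0.52789182,  0.52946405, -0.66407683]]), 't': array([-0.30443041, -0.25512299,  1.33637376])}
rod call [(0.8, [0.5507, -0.3821, 0.09
[... 1233 characters left out ...]
[(0.93, [0.4719, 0.165, 0.0633])]
yellow_far call [(0.66, [0.4749, 0.1594, 0.047])]
wrist {'intrinsics': array([[290.11575042,   0.        , 319.64413071],
       [  0.        , 290.11575042, 198.02999633],
       [  0.        ,   0.        ,   1.        ]]), 'R': array([[ 4.07062206e-01, -9.13400259e-01, -5.72196569e-04],
       [-8.73957695e-01, -3.89666343e-01,  2.90444639e-01],
       [-2.65515174e-01, -1.17728960e-01, -9.56891626e-01]]), 't': array([-0.6238062 , -0.03782783,  0.37994972])}
rod call []
rod call []
stand call [(0.82, [0.3347, -0.4228, 0.0063])]
stand call [(0.57, [0.3348, -0.4272, 0.0004])]
yellow_near call []
yellow_near call []
yellow_far call []
yellow_far call []
1.35
```

View pics/scene0.png

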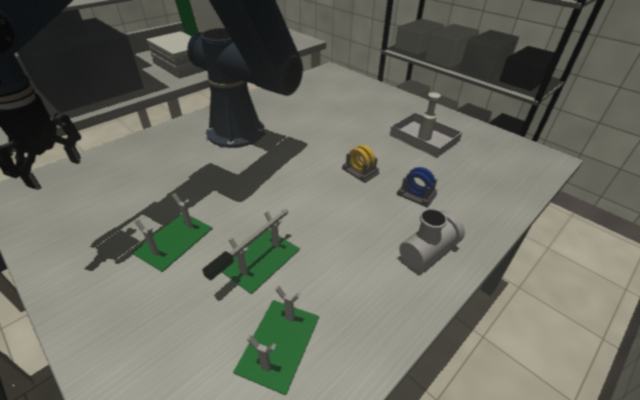

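View pics/side0.png

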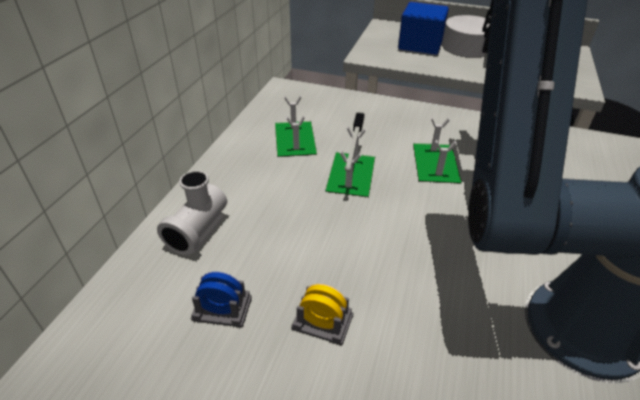

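```bash
python3 - <<'E'
import cv2
a=cv2.imread("pics/scene0.png");b=cv2.imread("pics/side0.png")
cv2.imwrite("pics/scene0c.png",cv2.resize(a[170:330,60:260],None,fx=4,fy=3.7))
cv2.imwrite("pics/side0c.png",cv2.resize(b[60:260,200:460],None,fx=3,fy=3))
cv2.imwrite("pics/scene0d.png",cv2.resize(a[150:270,290:490],None,fx=4,fy=4))
E
```

```text
(no output)
```

The scene camera shows three green stands: (173,240), (260,258) holding the rod, and (278,345). The yellow pair is at (361,160) and the blue pair at (419,183). The side camera shows the same layout. I'll check the close crops next.

View pics/scene0c.png

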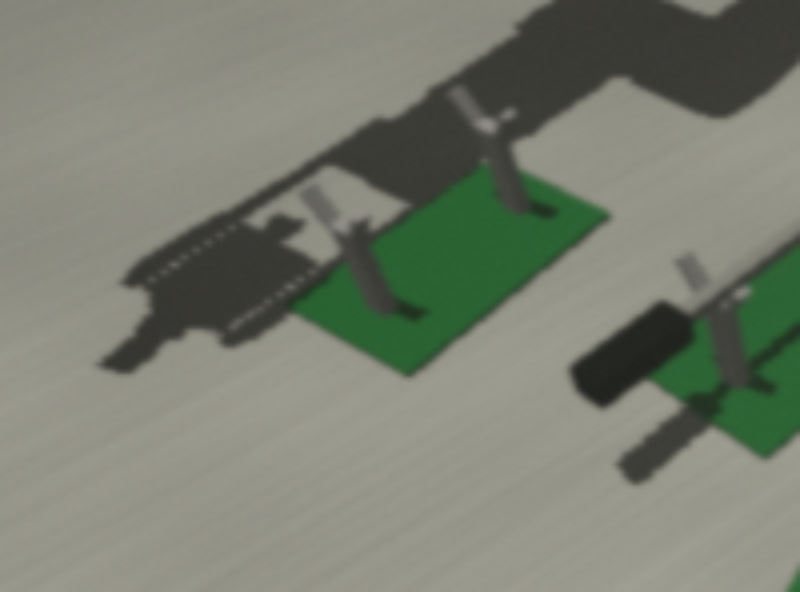

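View pics/scene0d.png

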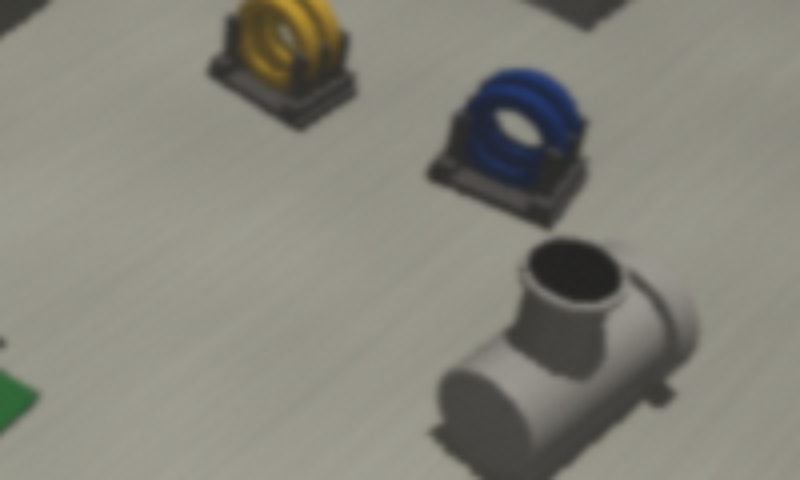

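View pics/side0c.png

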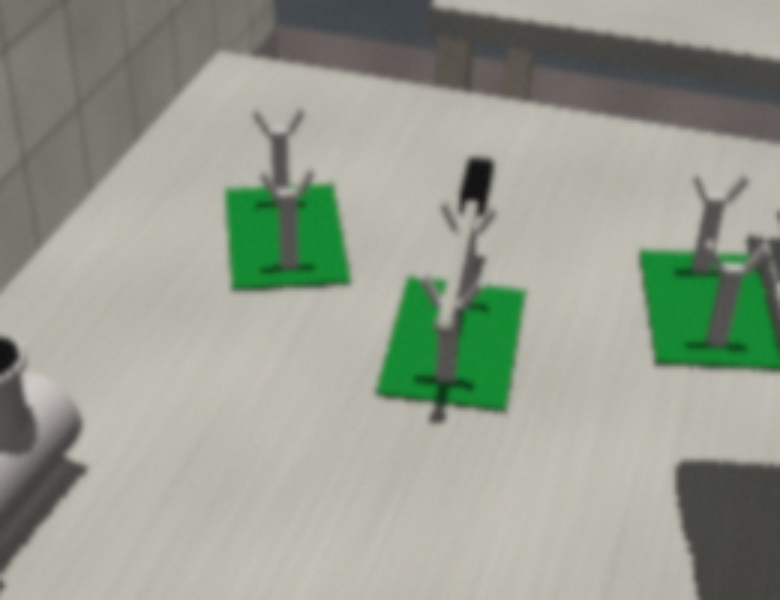

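```bash
cat > h.py <<'E'
import numpy as np, cv2, json
from scipy.spatial.transform import Rotation as Ro
from bench import manip
def toplane(ci,uv,z):
    K,R,t=ci["intrinsics"],ci["R"],ci["t"]
    uv=np.atleast_2d(uv).astype(float)
    d=np.c_[(uv-[K[0,2],K[1,2]])/K[0,0],np.ones(len(uv))]@R
    c=-R.T@t
    return c+d*((z-c[2])/d[:,2])[:,None]
def proj(ci,X):
    p=np.atleast_2d(X)@ci["R"].T+ci["t"]
    q=p@ci["intrinsics"].T
    return q[:,:2]/q[:,2:]
def toolR(yaw):  # tool x at world angle yaw, z down
    c,s=np.cos(yaw),np.sin(yaw)
    return np.c_[[c,s,0],[s,-c,0],[0,0,-1]]
def plan(p,yaw,s=None):
    s=s or manip.sense()
    R0=Ro.from_quat(s["orientation"]);p=np.array(p,float)
    d=R0.inv().apply(p-s["tcp_pos"])*1000
    r=(R0.inv()*Ro.from_matrix(toolR(yaw))).as_rotvec()
    d2=toolR(yaw).T@(p-s["tcp_pos"])*1000
    print("t",round(s["time_s"],2),"tcp",s["tcp_pos"].round(4),"shift(cur tool)",d.round(1),"turn",r.round(3),"shift(in target frame)",d2.round(1))
E
python3 - <<'E'
from h import *
for c in ("scene","side"):
    im=cv2.imread(f"pics/{c}0.png");ci=manip.camera_info(c)
    hsv=cv2.cvtColor(im,cv2.COLOR_BGR2HSV)
    m=cv2.inRange(hsv,(50,120,40),(80,255,255))
    n,l,st,ce=cv2.connectedComponentsWithStats(m)
    for k in range(1,n):
        if st[k,4]<200: continue
        ys,xs=np.nonzero(l==k)
        P=toplane(ci,np.c_[xs,ys],0.006)[:,:2]
        r=cv2.minAreaRect((P*1000).astype(np.float32))
        print(c,st[k],"rect",np.round(r[0],1),np.round(r[1],1),round(r[2],1))
    m=cv2.inRange(hsv,(15,120,60),(35,255,255))
    n,l,st,ce=cv2.connectedComponentsWithStats(m)
    print("yellow",[(st[k],ce[k].round(1)) for k in range(1,n) if st[k,4]>30])
E
```

```text
scene [177   0  20  35 388] rect [-1466.3   619.4] [ 80.4 839.9] 65.1
scene [ 133  215   78   55 1713] rect [ 335.2 -425.6] [106.6 164.6] 14.9
scene [245 231  27  35 471] rect [ 506.7 -283.9] [ 46.9 114.8] 8.5
scene [ 238  240   60   52 1035] rect [ 566.5 -300. ] [ 49.3 164.1] 7.8
scene [ 235  302   82   92 3495] rect [ 735.9 -408.8] [104.9 165.4] 24.6
yellow [(array([350, 145,  25,  27, 416], dtype=int32), array([361.1, 156.8]))]
side [ 276  122   40   34 1016] rect [ 734.3 -403.5] [105.3 165.9] 24.7
side [ 414  144   47   39 1182] rect [ 334.9 -421.1] [107.8 166.4] 14.5
side [ 326  153   48   43 1289] rect [ 538.7 -298.6] [105.8 166.6] 7.7
yellow [(array([ 300,  284,   47,   46, 1533], dtype=int32), array([322.5, 305.5]))]
```

```bash
cat >> h.py <<'E'
def rows(p,yaw,n,grip,s=None):
    "straight interpolation; prints per-row tool shifts"
    s=s or manip.sense()
    R=Ro.from_quat(s["orientation"]);T=Ro.from_matrix(toolR(yaw))
    p=np.array(p,float);q=np.array(s["tcp_pos"])
    rv=(R.inv()*T).as_rotvec()
    for k in range(n):
        Rk=R*Ro.from_rotvec(rv*k/n)
        d=Rk.inv().apply((p-q)/n)*1000
        print(*d.round(1),*(rv/n).round(3),grip)
E
python3 - <<'E'
from h import *
s=manip.sense();ci=manip.camera_info("wrist")
R=Ro.from_quat(s["orientation"]).as_matrix();c=-ci["R"].T@ci["t"]
print("cam in tool",R.T@(c-s["tcp_pos"]));print("cam axes in tool",(R.T@ci["R"].T).round(3))
ci=manip.camera_info("scene");im=cv2.imread("pics/scene0.png")
m=cv2.inRange(cv2.cvtColor(im,cv2.COLOR_BGR2HSV),(50,120,40),(80,255,255))[225:300,215:300]
ys,xs=np.nonzero(m);P=toplane(ci,np.c_[xs+215,ys+225],.006)[:,:2]
print(cv2.minAreaRect((P*1000).astype(np.float32)))
rows((0.556,-0.415,0.25),np.radians(97.7),8,85)
E
```

```text
cam in tool [ 0.07312675 -0.00085705 -0.07027849]
cam axes in tool [[-0.002 -0.957 -0.29 ]
 [ 1.    -0.001 -0.001]
 [ 0.001 -0.29   0.957]]
((538.7381591796875, -303.7697448730469), (105.279052734375, 164.04653930664062), 7.6562347412109375)
42.2 -2.4 6.7 0.0 0.0 -0.161 85
42.1 4.4 6.7 0.0 0.0 -0.161 85
40.8 11.1 6.7 0.0 0.0 -0.161 85
38.5 17.5 6.7 0.0 0.0 -0.161 85
35.3 23.4 6.7 0.0 0.0 -0.161 85
31.1 28.7 6.7 0.0 0.0 -0.161 85
26.1 33.3 6.7 0.0 0.0 -0.161 85
20.4 37.1 6.7 0.0 0.0 -0.161 85
```

```bash
python3 -m jog '42 -2 7 0 0 -0.161 85; 42 4 7 0 0 -0.161 85; 41 11 7 0 0 -0.161 85; 38 17 7 0 0 -0.161 85; 35 23 7 0 0 -0.161 85; 31 29 7 0 0 -0.161 85; 26 33 7 0 0 -0.161 85; 20 37 7 0 0 -0.161 85'
python3 -m jog '0 0 0 0 0 0 85; 0 0 0 0 0 0 85'
python3 - <<'E'
from h import *
s=manip.sense();im=manip.capture("wrist");ci=manip.camera_info("wrist")
cv2.imwrite("pics/w1.png",im);np.savez("w1.npz",**ci)
plan((0.556,-0.415,0.25),np.radians(97.7),s)
for l in ("rod","stand"):
    for f in (manip.search_frame,manip.landmark_of):
        print(l,[(round(d["conf"],2),[round(float(v),4) for v in d["location"]]) for d in f("wrist",l)])
E
```

```text
time_s: 2.35
tcp_pos: [0.5554, -0.4146, 0.2477]
orientation: [0.655, 0.756, -0.0, 0.0]
force: [1.1, -0.9, -0.4]
finger_gap: 0.997
time_s: 2.6
tcp_pos: [0.5539, -0.4153, 0.2477]
orientation: [0.657, 0.754, -0.0, -0.0]
force: [-0.6, -0.4, 0.1]
finger_gap: 0.992
t 2.6 tcp [ 0.5539 -0.4153  0.2477] shift(cur tool) [-0.   2.1 -2.3] turn [-0.001 -0.     0.003] shift(in target frame) [-0.   2.1 -2.3]
rod [(0.83, [0.5497, -0.383, 0.0959])]
rod [(0.98, [0.5483, -0.3817, 0.0894])]
stand [(0.96, [0.3357, -0.4202, 0.0066]), (0.8, [0.7297, -0.4023, 0.0081]), (0.79, [0.5393, -0.3072, 0.0033]), (0.22, [0.5492, -0.3809, 0.0964])]
stand [(0.94, [0.3363, -0.429, 0.001]), (0.76, [0.5397, -0.2994, -0.0025]), (0.58, [0.7358, -0.4076, 0.0036])]
```

View pics/w1.png

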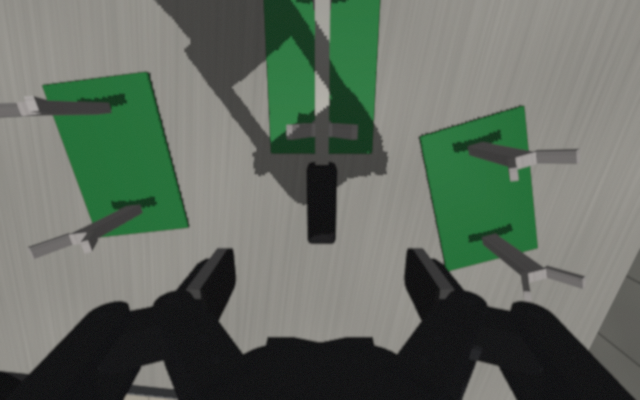

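The wrist picture shows the handle's top face from (321,163) to (321,243), with the shaft running straight up at column 322. That puts the jaws parallel to the rod. Next I'll measure the handle.

```bash
python3 - <<'E'
from h import *
im=cv2.imread("pics/w1.png");ci=dict(np.load("w1.npz"))
g=cv2.cvtColor(im,cv2.COLOR_BGR2GRAY)
m=(g<38).astype(np.uint8);m[:155]=0;m[248:]=0;m[:,:295]=0;m[:,345:]=0
cv2.imwrite("pics/m1.png",cv2.resize(np.hstack([im[130:260,270:380],cv2.merge([m*255]*3)[130:260,270:380]]),None,fx=3,fy=3))
for r in range(165,244,8):
    x=np.nonzero(m[r])[0]
    if len(x): print(r,x[0],x[-1],toplane(ci,[[x[0],r],[x[-1],r]],.102)[:,:2].round(4).tolist())
for r in (5,30,60,90,115): print(r,g[r,308:340])
E
```

```text
165 308 334 [[0.5388, -0.3824], [0.5582, -0.3798]]
173 307 336 [[0.5388, -0.3886], [0.5607, -0.3856]]
181 307 336 [[0.5396, -0.3948], [0.5616, -0.3918]]
189 307 335 [[0.5404, -0.4011], [0.5618, -0.3982]]
197 307 334 [[0.5412, -0.4075], [0.562, -0.4046]]
205 308 334 [[0.5427, -0.4139], [0.563, -0.4111]]
213 308 334 [[0.5436, -0.4205], [0.5639, -0.4177]]
221 309 334 [[0.5452, -0.4271], [0.565, -0.4244]]
229 309 334 [[0.5461, -0.4339], [0.566, -0.4312]]
237 309 333 [[0.5469, -0.4409], [0.5662, -0.4382]]
5 [ 88  88  91  90  88  86 104 137 154 158 158 159 158 158 158 158 158 159
 158 157 153 139 110  93  90  91  90  90  89  91  91  91]
30 [ 48  54  65  77  85  90  90  84  79  78  79  79  84 105 136 153 159 161
 162 160 155 139 114  98  93  94  93  93  94  92  92  92]
60 [67 53 46 45 45 47 55 67 74 76 76 76 76 77 76 76 76 76 77 75 74 69 75 84
 90 93 95 94 94 94 94 94]
90 [ 95  96  95  96  96 101 120 150 167 172 173 173 173 173 173 174 173 172
 171 157 123  81  55  47  46  44  46  45  44  46  44  48]
115 [ 52  49  45  44  45  49  71  97 105  92  77  74  73  73  72  73  71  73
  74  72  64  55  45  44  44  44  45  44  44  44  47  44]
```

View pics/m1.png

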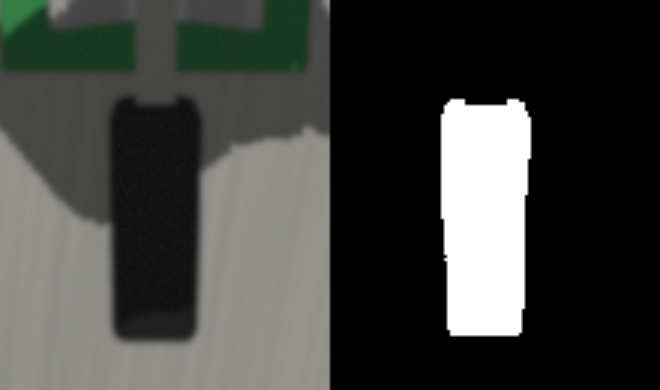

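```bash
python3 -m jog '3 -0.5 26 0 0 0.004 85; 0 0 30 0 0 0 85; 0 0 28 0 0 0 60; 0 0 19.5 0 0 0 50; 0 0 0 0 0 0 40; 0 0 0 0 0 0 30; 0 0 0 0 0 0 20; 0 0 0 0 0 0 15'
python3 -m jog '0 0 0 0 0 0 10; 0 0 0 0 0 0 0; 0 0 0 0 0 0 0; 0 0 0 0 0 0 0'
python3 - <<'E'
from h import *
s=manip.sense();im=manip.capture("wrist");ci=manip.camera_info("wrist")
cv2.imwrite("pics/w2.png",im);np.savez("w2.npz",**ci)
plan((0.5531,-0.4127,0.144),np.radians(97.6),s);print(s["finger_gap"]*85.4,s["force"])
E
```

```text
time_s: 3.85
tcp_pos: [0.554, -0.4131, 0.146]
orientation: [0.658, 0.753, -0.0, 0.002]
force: [-0.1, -0.3, 3.0]
finger_gap: 0.271
time_s: 4.35
tcp_pos: [0.5539, -0.4131, 0.1457]
orientation: [0.658, 0.753, -0.0, 0.001]
force: [1.3, -1.5, 6.3]
finger_gap: 0.269
t 4.35 tcp [ 0.5539 -0.4131  0.1457] shift(cur tool) [ 0.5 -0.8  1.7] turn [0.002 0.002 0.001] shift(in target frame) [ 0.5 -0.8  1.7]
22.94681858452217 [ 1.34419607 -1.46709956  6.27337732]
```

View pics/w2.png

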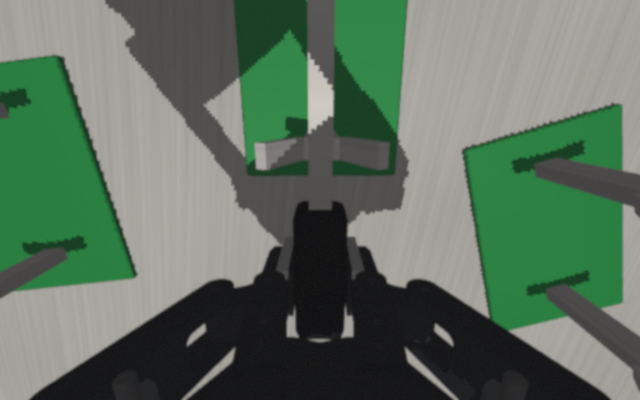

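The grip holds: the fingers stopped at 23 mm on the 24 mm handle, and the picture shows the handle centred between the pads at (320,270). I'll lift now.

```bash
python3 -m jog '0 0 -5 0 0 0 0; 0 0 -15 0 0 0 0; 0 0 -30 0 0 0 0; 0 0 -30 0 0 0 0; 0 0 -30 0 0 0 0; 0 0 0 0 0 0 0'
python3 - <<'E'
from h import *
s=manip.sense();im=manip.capture("wrist");ci=manip.camera_info("wrist")
cv2.imwrite("pics/w3.png",im);cv2.imwrite("pics/s3.png",manip.capture("side"))
print(s["finger_gap"]*85.4,s["force"])
rows((0.55,0.04,0.255),np.radians(85),8,0)
E
```

```text
time_s: 5.15
tcp_pos: [0.5541, -0.4131, 0.2576]
orientation: [0.658, 0.753, -0.0, 0.003]
force: [-0.6, 0.5, -1.4]
finger_gap: 0.27
23.038018470637937 [-0.62622705  0.47047326 -1.40117652]
56.0 7.2 -0.1 -0.0 -0.0 0.028 0
56.2 5.7 -0.1 -0.0 -0.0 0.028 0
56.3 4.1 -0.1 -0.0 -0.0 0.028 0
56.4 2.5 -0.1 -0.0 -0.0 0.028 0
56.5 1.0 -0.1 -0.0 -0.0 0.028 0
56.5 -0.6 -0.1 -0.0 -0.0 0.028 0
56.4 -2.1 -0.1 -0.0 -0.0 0.028 0
56.4 -3.7 -0.1 -0.0 -0.0 0.028 0
```

View pics/w3.png

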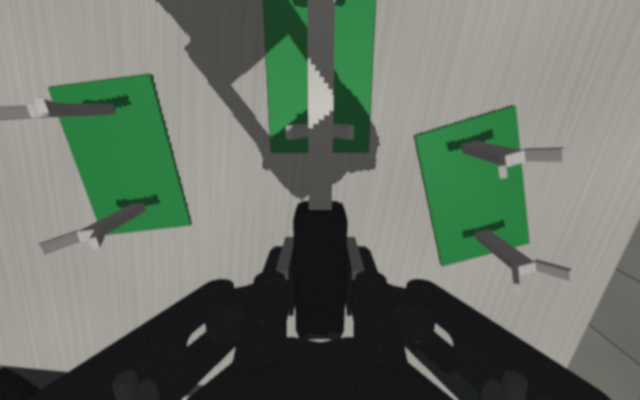

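View pics/s3.png

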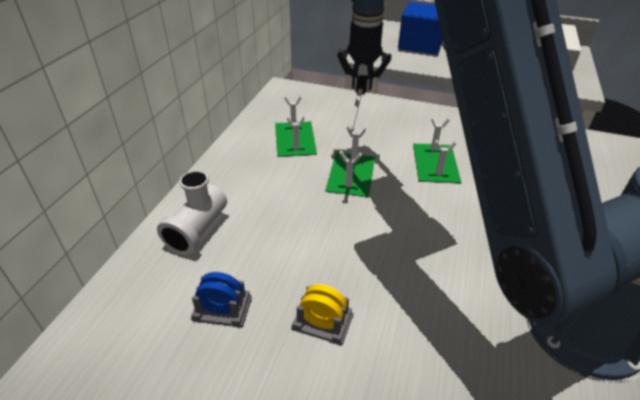

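The rod is off the stand. In the wrist picture the handle has not shifted in the pads (front edge still at row 203). I'll carry it to a spot beside the yellow rack and look from there.

```bash
python3 -m jog '40 7 0 0 0 0.028 0; 56 6 0 0 0 0.028 0; 56 4 0 0 0 0.028 0; 56 3 0 0 0 0.028 0; 56 1 0 0 0 0.028 0; 56 -1 0 0 0 0.028 0; 56 -2 0 0 0 0.028 0; 50 -4 0 0 0 0.028 0'
python3 -m jog '10 0 0 0 0 0 0; 0 0 0 0 0 0 0; 0 0 0 0 0 0 0'
python3 - <<'E'
from h import *
s=manip.sense();im=manip.capture("wrist");ci=manip.camera_info("wrist")
cv2.imwrite("pics/w4.png",im);np.savez("w4.npz",**ci)
print(s["finger_gap"]*85.4,s["force"],s["tcp_pos"])
for l in ("yellow_near","yellow_far"):
    for f in (manip.search_frame,manip.landmark_of):
        print(l,[(round(d["conf"],2),[round(float(v),4) for v in d["location"]]) for d in f("wrist",l)])
for c in ("scene","side"):
    cv2.imwrite(f"pics/{c}4.png",manip.capture(c))
    print(c,[d["location"].__repr__() for d in manip.landmark_of(c,"rod")])
E
```

```text
time_s: 6.25
tcp_pos: [0.5513, 0.0171, 0.2525]
orientation: [0.738, 0.674, -0.001, -0.002]
force: [0.2, 0.2, -1.3]
finger_gap: 0.271
time_s: 6.62
tcp_pos: [0.5537, 0.0237, 0.2538]
orientation: [0.739, 0.674, -0.0, -0.0]
force: [1.1, -0.5, -1.5]
finger_gap: 0.274
23.423345237767517 [ 1.11157795 -0.47302733 -1.53558783] [0.55372853 0.02367484 0.25381667]
yellow_near [(0.93, [0.4774, 0.1336, 0.0837])]
yellow_near [(0.76, [0.4716, 0.1348, 0.0532])]
yellow_far [(0.88, [0.4749, 0.1561, 0.08])]
yellow_far [(0.91, [0.4729, 0.1593, 0.0493])]
scene ['[0.5547, 0.062, 0.2]']
side ['[0.5528, 0.0587, 0.2026]']
```

View pics/w4.png

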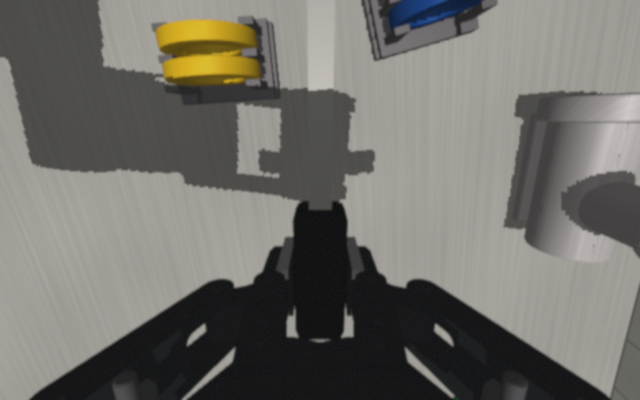

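View pics/side4.png

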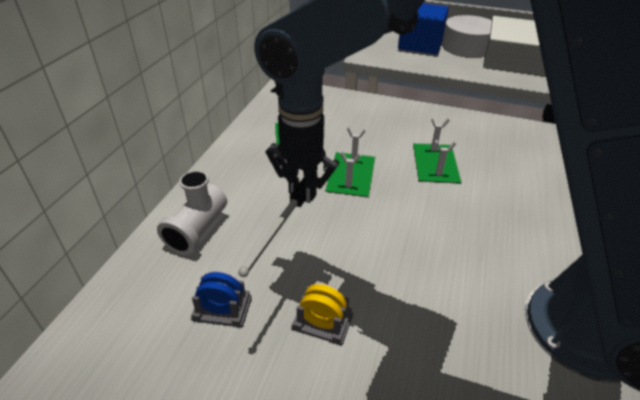

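View pics/scene4.png

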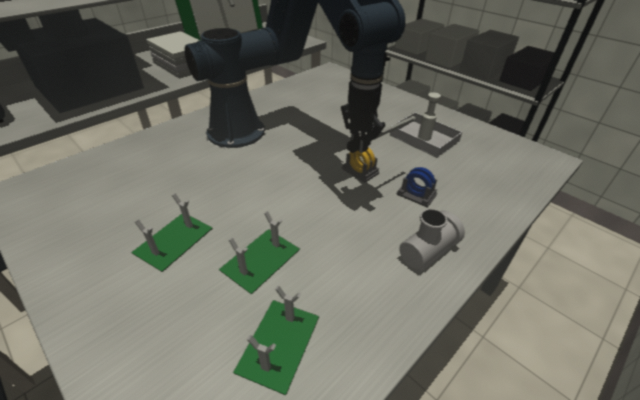

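```bash
cat > fit.py <<'E'
from h import *
from scipy.optimize import differential_evolution
def ringmask(ci,c,yaw,shape=(400,640)):
    m=np.zeros(shape,np.uint8);a=np.linspace(0,2*np.pi,60)
    ax=np.array([np.cos(yaw),np.sin(yaw),0]);h=np.array([np.sin(yaw),-np.cos(yaw),0])
    for o in (0,.0235):
        P=[];
        for e in (-.007,.007):
            P.append(np.array(c)+ax*(o+e)+.04*(np.cos(a)[:,None]*h+np.sin(a)[:,None]*[0,0,1]))
        uv=proj(ci,np.vstack(P));hull=cv2.convexHull((uv*16).astype(np.int32))
        cv2.fillConvexPoly(m,hull,255,shift=4)
    return m
def ymask(im):
    m=cv2.inRange(cv2.cvtColor(im,cv2.COLOR_BGR2HSV),(14,110,50),(36,255,255))
    n,l,st,_=cv2.connectedComponentsWithStats(m)
    o=np.zeros_like(m)
    for k in range(1,n):
        if st[k,4]>60: o[l==k]=255
    return cv2.morphologyEx(o,cv2.MORPH_CLOSE,np.ones((9,9)))
E
python3 - <<'E'
from fit import *
C=[]
for n,ci in (("side0",manip.camera_info("side")),("scene0",manip.camera_info("scene")),("w4",dict(np.load("w4.npz")))):
    C.append((n,ci,ymask(cv2.imread(f"pics/{n}.png"))))
def cost(p,S=C):
    t=0
    for n,ci,m in S:
        r=ringmask(ci,[p[0],p[1],.05],p[2]);i=(r&m>0).sum();u=((r|m)>0).sum();t+=1-i/u
    return t
for S in (C,C[:1],C[1:2],C[2:]):
    r=differential_evolution(cost,[(.45,.5),(.11,.16),(np.radians(72),np.radians(108))],args=(S,),maxiter=25,popsize=10,seed=1,tol=1e-6)
    print([q[0] for q in S],r.x[:2].round(4),np.degrees(r.x[2]).round(1),round(r.fun,3))
# rod droop check
s=manip.sense();R=Ro.from_quat(s["orientation"]).as_matrix()
for c in ("side","scene"):
    ci=manip.camera_info(c)
    for dr in (0,-.01,-.02):
        b=s["tcp_pos"]+R@[.0335+.175,0,.054]+[0,0,dr]; print(c,dr,proj(ci,b).round(1))
b=cv2.imread("pics/side4.png");cv2.imwrite("pics/side4c.png",cv2.resize(b[180:290,220:330],None,fx=5,fy=5))
b=cv2.imread("pics/scene4.png");cv2.imwrite("pics/scene4c.png",cv2.resize(b[90:200,330:450],None,fx=5,fy=5))
E
```

```text
['side0', 'scene0', 'w4'] [0.4693 0.1377] 87.0 0.369
['side0'] [0.4696 0.1372] 84.1 0.089
['scene0'] [0.4642 0.1411] 73.3 0.142
['w4'] [0.4705 0.1373] 86.8 0.078
side 0 [[242.5 272. ]]
side -0.01 [[243.2 276.3]]
side -0.02 [[243.8 280.4]]
scene 0 [[413.2 117.8]]
scene -0.01 [[412.6 121. ]]
scene -0.02 [[411.9 124.1]]
```

View pics/side4c.png

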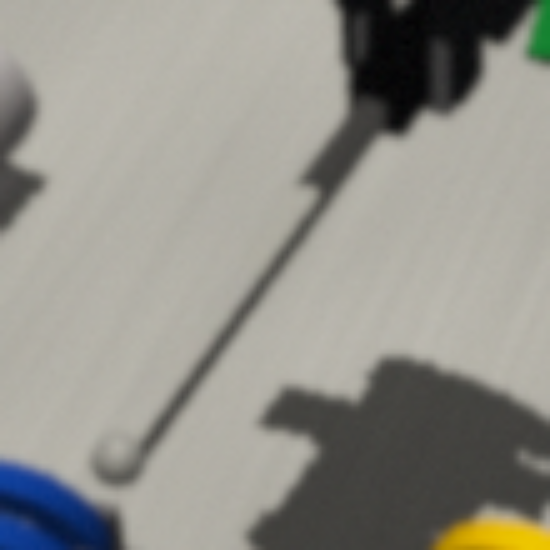

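View pics/scene4c.png

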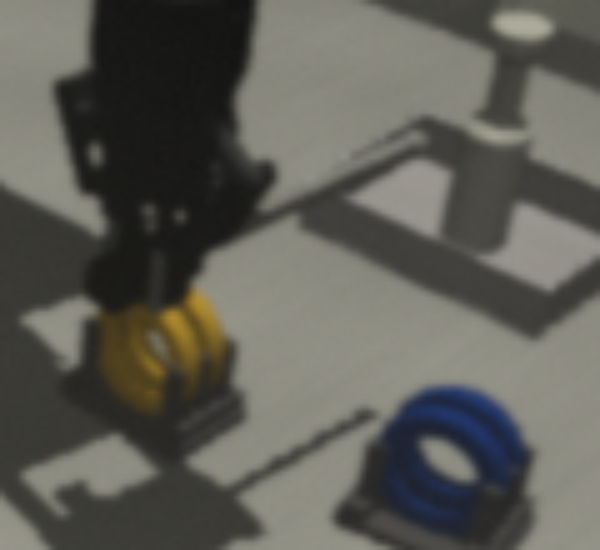

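The side camera has the ball at (243.6,271.4), against a prediction of (242.5,272) for a level rod. So the rod is level and fits the grasp model. The ring fits and the network agree: near ring at (0.470, 0.137), axis at about 86°. I'll move to the point in front of the bores.

```bash
python3 - <<'E'
from h import *
rows((0.4527,-0.110,0.160),np.radians(86),4,0)
E
```

```text
-35.8 -22.1 23.6 0.0 0.0 -0.005 0
-35.7 -22.3 23.6 0.0 0.0 -0.005 0
-35.6 -22.5 23.6 0.0 0.0 -0.005 0
-35.4 -22.7 23.6 0.0 0.0 -0.005 0
```

```bash
python3 -m jog '-36 -22 0 0 0 -0.005 0; -36 -22 0 0 0 -0.005 0; -36 -22 15 0 0 -0.005 0; -35 -23 30 0 0 -0.005 0; 0 0 45 0 0 0 0; 0 0 40 0 0 0 0; 0 0 10 0 0 0 0; 0 0 0 0 0 0 0'
python3 - <<'E'
from h import *
plan((0.4527,-0.110,0.104),np.radians(86))
s=manip.sense();R=Ro.from_quat(s["orientation"]).as_matrix()
for c in ("side","scene"):
    im=manip.capture(c);ci=manip.camera_info(c);cv2.imwrite(f"pics/{c}5.png",im)
    print(c,proj(ci,s["tcp_pos"]+R@[.2085,0,.054]).round(1))
    x0,y0=(270,230) if c=="side" else (300,110)
    cv2.imwrite(f"pics/{c}5c.png",cv2.resize(im[y0:y0+110,x0:x0+130],None,fx=5,fy=5))
E
```

```text
time_s: 8.07
tcp_pos: [0.4535, -0.1103, 0.1144]
orientation: [0.731, 0.682, -0.0, -0.0]
force: [0.5, -0.1, -1.0]
finger_gap: 0.27
t 8.07 tcp [ 0.4535 -0.1103  0.1144] shift(cur tool) [ 0.2 -0.8 10.4] turn [-0. -0.  0.] shift(in target frame) [ 0.2 -0.8 10.4]
side [[332.4 281.4]]
scene [[350. 162.]]
```

View pics/side5c.png

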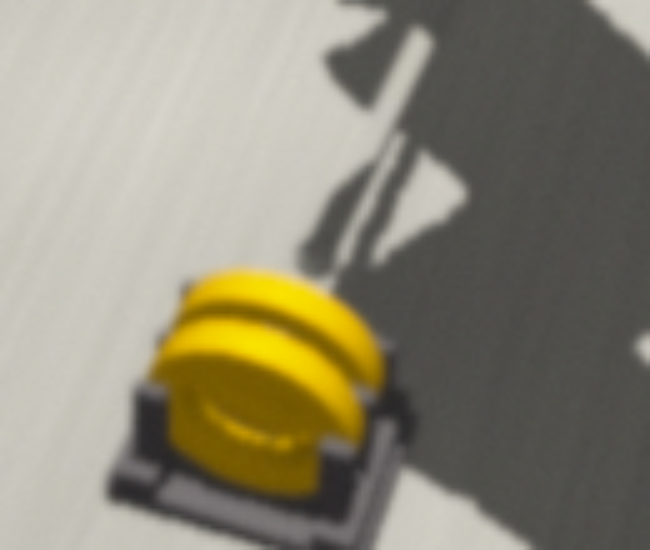

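View pics/scene5c.png

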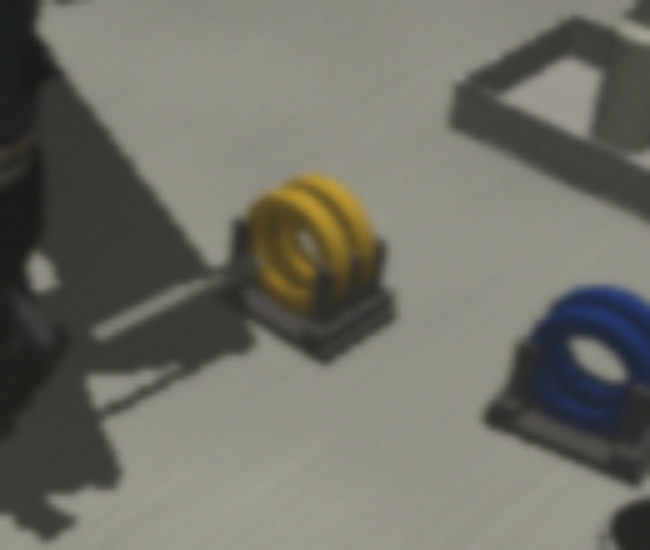

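The scene crop shows the rod's ball at about (350,162), pointing into the near bore, whose centre is about (359,161). The blue rack is well clear. I'll lower the last 10 mm and insert part way, watching the force.

```bash
python3 -m jog '0 -0.8 10 0 0 0 0; 0 0 0 0 0 0 0; 15 0 0 0 0 0 0; 15 0 0 0 0 0 0; 15 0 0 0 0 0 0; 15 0 0 0 0 0 0; 10 0 0 0 0 0 0; 0 0 0 0 0 0 0'
python3 - <<'E'
from h import *
s=manip.sense();R=Ro.from_quat(s["orientation"]).as_matrix();print(s["force"],s["torque"],s["tcp_pos"])
for c in ("side","scene"):
    im=manip.capture(c);ci=manip.camera_info(c);cv2.imwrite(f"pics/{c}6.png",im)
    print(c,proj(ci,s["tcp_pos"]+R@[.2085,0,.054]).round(1))
    x0,y0=(270,230) if c=="side" else (300,110)
    cv2.imwrite(f"pics/{c}6c.png",cv2.resize(im[y0:y0+110,x0:x0+130],None,fx=5,fy=5))
E
```

```text
time_s: 9.18
tcp_pos: [0.4573, -0.0394, 0.1044]
orientation: [0.731, 0.683, -0.0, -0.0]
force: [0.8, -0.7, -1.3]
finger_gap: 0.27
[ 0.80186613 -0.73943233 -1.28237859] [-0.16970282  0.00453016  0.03509184] [ 0.45726213 -0.0394241   0.10441619]
side [[318.6 314.7]]
scene [[365.7 156. ]]
```

View pics/side6c.png

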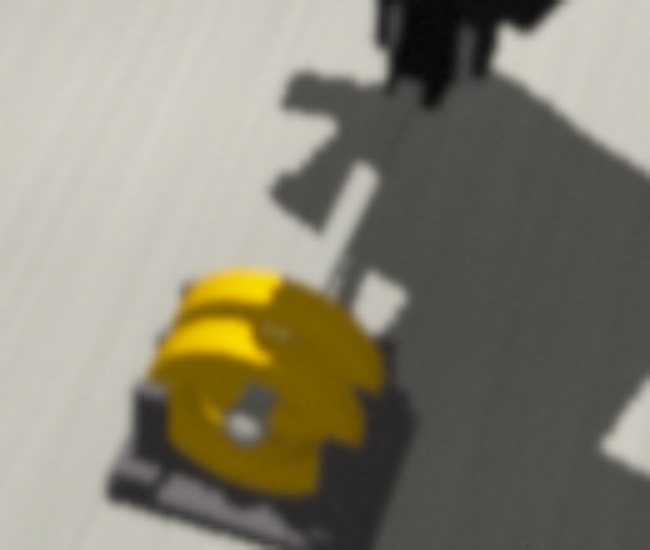

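View pics/scene6c.png

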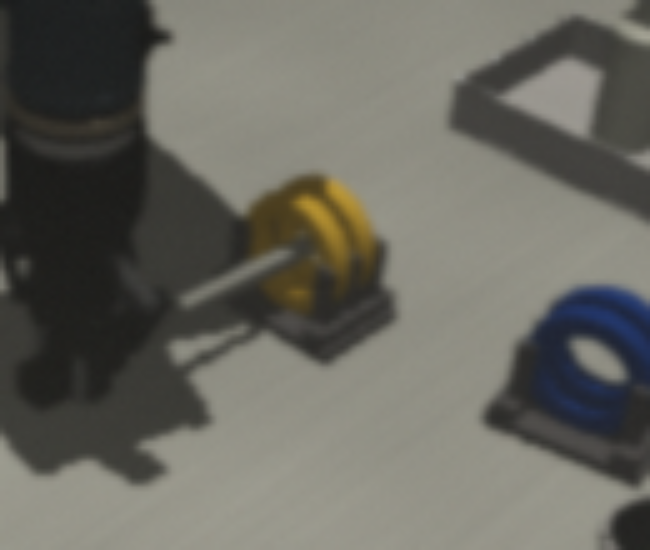

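The ball shows through the far ring's bore at side-crop (245,420), near its centre, and there's no contact force. I'll push the remaining 72 mm, then raise to take the rings.

```bash
python3 -m jog '18 0 0 0 0 0 0; 18 0 0 0 0 0 0; 18 0 0 0 0 0 0; 18 0 0 0 0 0 0; 0 0 0 0 0 0 0; 0 0 -10 0 0 0 0; 0 0 -8 0 0 0 0; 0 0 0 0 0 0 0'
python3 - <<'E'
from h import *
s=manip.sense();R=Ro.from_quat(s["orientation"]).as_matrix();print(s["force"],s["torque"],s["tcp_pos"])
for c in ("side","scene"):
    im=manip.capture(c);cv2.imwrite(f"pics/{c}7.png",im)
    x0,y0=(270,230) if c=="side" else (300,90)
    cv2.imwrite(f"pics/{c}7c.png",cv2.resize(im[y0:y0+110,x0:x0+130],None,fx=5,fy=5))
E
```

```text
time_s: 10.28
tcp_pos: [0.4629, 0.0308, 0.1234]
orientation: [0.732, 0.682, 0.001, 0.001]
force: [0.1, -0.1, -1.6]
finger_gap: 0.267
[ 0.12032871 -0.12049023 -1.64295214] [-0.10728657  0.04237163  0.014222  ] [0.46287674 0.03081829 0.12335371]
```

View pics/side7c.png

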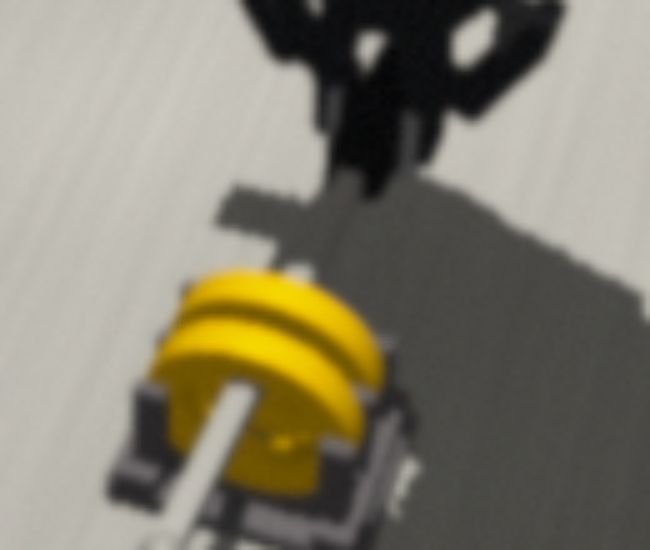

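View pics/scene7c.png

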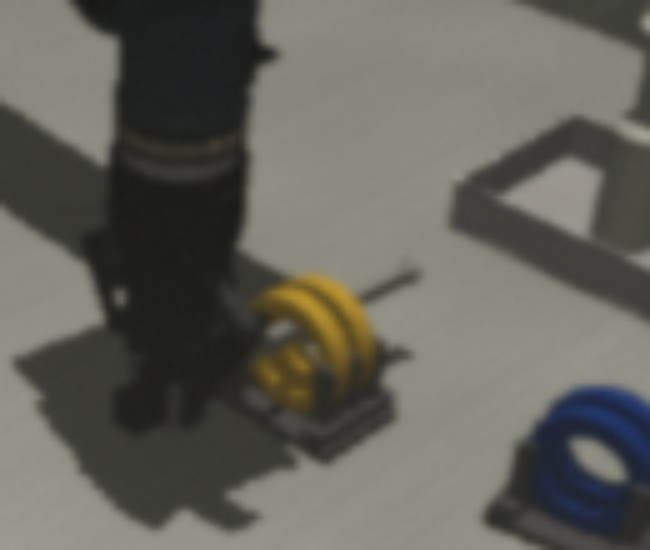

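Both rings are threaded. I'll lift slowly.

```bash
python3 -m jog '0 0 -5 0 0 0 0; 0 0 -8 0 0 0 0; 0 0 -12 0 0 0 0; 0 0 -15 0 0 0 0; 0 0 -18 0 0 0 0; 0 0 -18 0 0 0 0; 0 0 -10 0 0 0 0; 0 0 0 0 0 0 0'
python3 - <<'E'
from h import *
s=manip.sense();R=Ro.from_quat(s["orientation"]).as_matrix();print(s["force"],s["torque"],s["tcp_pos"])
for c in ("side","scene"):
    im=manip.capture(c);cv2.imwrite(f"pics/{c}8.png",im);ci=manip.camera_info(c)
    print(c,proj(ci,s["tcp_pos"]+R@[.2085,0,.054]).round(1))
    x0,y0=(250,200) if c=="side" else (300,60)
    cv2.imwrite(f"pics/{c}8c.png",cv2.resize(im[y0:y0+140,x0:x0+160],None,fx=4,fy=4))
E
```

```text
time_s: 11.38
tcp_pos: [0.4626, 0.0314, 0.2093]
orientation: [0.731, 0.682, 0.001, 0.001]
force: [-0.2, 0.3, -2.9]
finger_gap: 0.273
[-0.19776589  0.28148997 -2.85252949] [-0.29541684 -0.01228236 -0.01677195] [0.46263339 0.03144621 0.20927432]
side [[300.8 310.8]]
scene [[385.7 119.1]]
```

View pics/side8c.png

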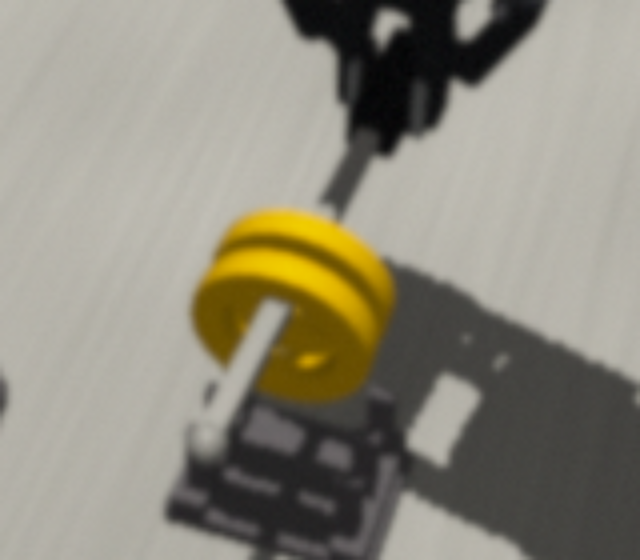

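View pics/scene8c.png

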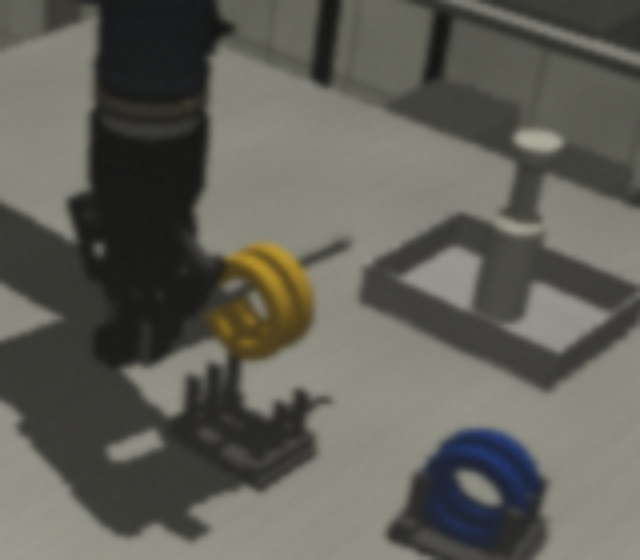

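Both rings hang on the rod, clear of the rack (side crop around (290,310)). The rod is still level: ball at (301.5,309.5), predicted (300.8,310.8). I'll carry it back gently.

```bash
python3 - <<'E'
from h import *
rows((0.5543,-0.4161,0.2557),np.radians(97.7),24,0)
E
```

```text
-18.3 5.1 -2.0 -0.0 -0.0 -0.009 0
-18.4 5.0 -2.0 -0.0 -0.0 -0.009 0
-18.4 4.8 -2.0 -0.0 -0.0 -0.009 0
-18.5 4.7 -2.0 -0.0 -0.0 -0.009 0
-18.5 4.5 -2.0 -0.0 -0.0 -0.009 0
-18.5 4.4 -2.0 -0.0 -0.0 -0.009 0
-18.6 4.2 -2.0 -0.0 -0.0 -0.009 0
-18.6 4.0 -2.0 -0.0 -0.0 -0.009 0
-18.6 3.9 -2.0 -0.0 -0.0 -0.009 0
-18.7 3.7 -2.0 -0.0 -0.0 -0.009 0
-18.7 3.6 -2.0 -0.0 -0.0 -0.009 0
-18.7 3.4 -2.0 -0.0 -0.0 -0.009 0
-18.8 3.2 -2.0 -0.0 -0.0 -0.009 0
-18.8 3.1 -2.0 -0.0 -0.0 -0.009 0
-18.8 2.9 -2.0 -0.0 -0.0 -0.009 0
-18.8 2.8 -2.0 -0.0 -0.0 -0.009 0
-18.9 2.6 -2.0 -0.0 -0.0 -0.009 0
-18.9 2.4 -2.0 -0.0 -0.0 -0.009 0
-18.9 2.3 -2.0 -0.0 -0.0 -0.009 0
-18.9 2.1 -2.0 -0.0 -0.0 -0.009 0
-18.9 2.0 -2.0 -0.0 -0.0 -0.009 0
-19.0 1.8 -2.0 -0.0 -0.0 -0.009 0
-19.0 1.6 -2.0 -0.0 -0.0 -0.009 0
-19.0 1.5 -2.0 -0.0 -0.0 -0.009 0
```

```bash
python3 -m jog '-3 1 -6 0 0 -0.009 0; -7 2 -6 0 0 -0.009 0; -12 3 -6 0 0 -0.009 0; -17 5 -6 0 0 -0.009 0; -22 6 -6 0 0 -0.009 0; -22 6 -6 0 0 -0.009 0; -22 5 -5 0 0 -0.009 0; -22 5 -5 0 0 -0.009 0'
python3 -m jog '-22 5 0 0 0 -0.009 0; -22 5 0 0 0 -0.009 0; -22 5 0 0 0 -0.009 0; -22 5 0 0 0 -0.009 0; -22 4 0 0 0 -0.009 0; -22 4 0 0 0 -0.009 0; -22 4 0 0 0 -0.009 0; -22 4 0 0 0 -0.009 0'
python3 - <<'E'
from h import *
rows((0.5543,-0.4161,0.2557),np.radians(97.7),8,0);print(manip.sense()["force"])
E
```

```text
time_s: 12.48
tcp_pos: [0.4917, -0.0982, 0.2549]
orientation: [0.706, 0.708, 0.0, 0.0]
force: [0.9, 0.2, -2.5]
finger_gap: 0.273
time_s: 13.48
tcp_pos: [0.5336, -0.2728, 0.2544]
orientation: [0.68, 0.733, 0.0, 0.0]
force: [-0.1, -0.0, -2.5]
finger_gap: 0.268
-18.1 1.2 -0.2 0.0 0.0 -0.008 0
-18.1 1.1 -0.2 0.0 0.0 -0.008 0
-18.1 1.0 -0.2 0.0 0.0 -0.008 0
-18.1 0.8 -0.2 0.0 0.0 -0.008 0
-18.1 0.7 -0.2 0.0 0.0 -0.008 0
-18.1 0.6 -0.2 0.0 0.0 -0.008 0
-18.1 0.4 -0.2 0.0 0.0 -0.008 0
-18.1 0.3 -0.2 0.0 0.0 -0.008 0
[-0.12725932 -0.00564529 -2.46119234]
```

```bash
python3 -m jog '-22 1 0 0 0 -0.008 0; -22 1 0 0 0 -0.008 0; -22 1 0 0 0 -0.008 0; -22 1 0 0 0 -0.008 0; -20 1 0 0 0 -0.008 0; -15 1 0 0 0 -0.008 0; -10 0.5 0 0 0 -0.008 0; -4 0.5 0 0 0 -0.008 0'
python3 -m jog '0 0 0 0 0 0 0; 0 0 0 0 0 0 0; 0 0 0 0 0 0 0'
python3 - <<'E'
from h import *
s=manip.sense();plan((0.5543,-0.4161,0.2557),np.radians(97.7))
R=Ro.from_quat(s["orientation"]).as_matrix();print(s["force"],s["torque"])
for c in ("side","scene","wrist"):
    im=manip.capture(c);cv2.imwrite(f"pics/{c}9.png",im);ci=manip.camera_info(c)
    print(c,proj(ci,s["tcp_pos"]+R@[.2085,0,.054]).round(1))
    if c!="wrist":
        x0,y0=(270,60) if c=="side" else (190,130)
        cv2.imwrite(f"pics/{c}9c.png",cv2.resize(im[y0:y0+150,x0:x0+160],None,fx=4,fy=4))
    else: np.savez("w9.npz",**ci)
E
```

```text
time_s: 14.48
tcp_pos: [0.5535, -0.4074, 0.2543]
orientation: [0.657, 0.754, 0.0, -0.0]
force: [0.4, 0.3, -2.8]
finger_gap: 0.268
time_s: 14.85
tcp_pos: [0.5535, -0.4063, 0.2545]
orientation: [0.656, 0.754, 0.0, -0.0]
force: [-0.2, 0.1, -2.1]
finger_gap: 0.27
t 14.85 tcp [ 0.5535 -0.4063  0.2545] shift(cur tool) [-9.8 -0.6 -1.2] turn [-0.    -0.     0.004] shift(in target frame) [-9.8 -0.5 -1.2]
[-0.1662757   0.06316746 -2.12091477] [-0.32935445 -0.02481816 -0.0307725 ]
side [[350.  129.9]]
scene [[284.7 174.5]]
wrist [[ 322.  -398.5]]
```

View pics/side9c.png

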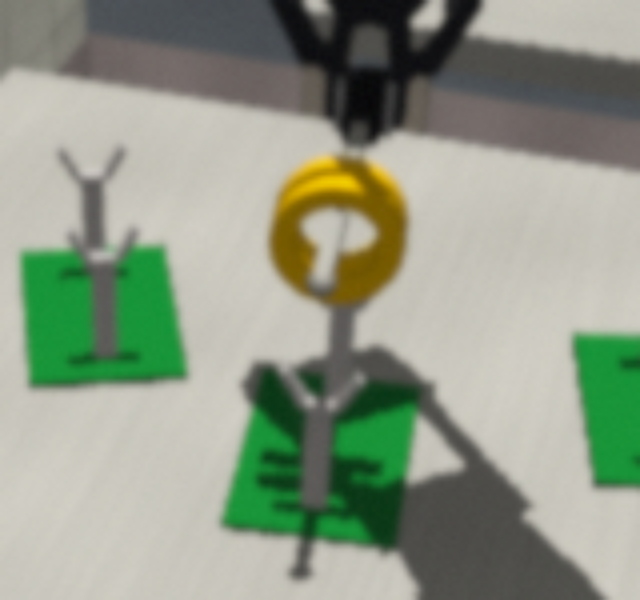

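View pics/scene9c.png

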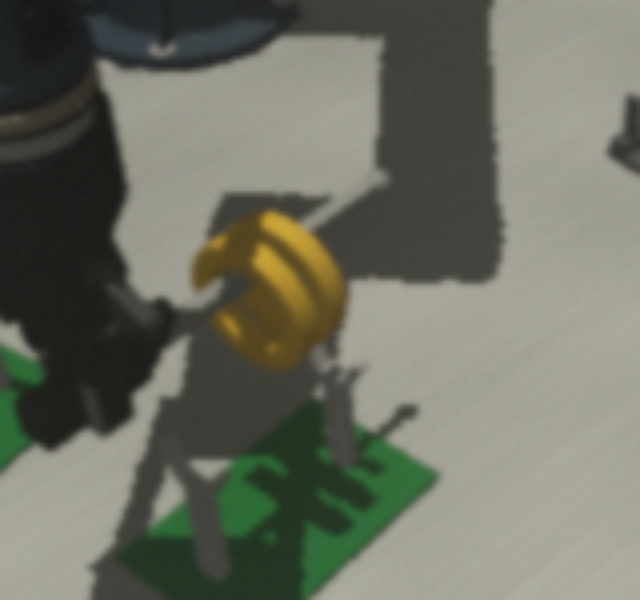

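View pics/wrist9.png

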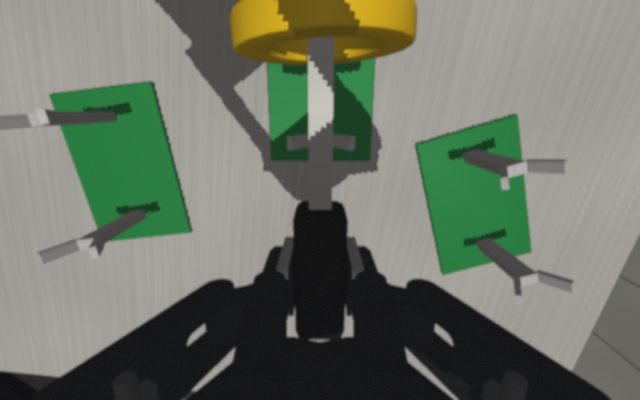

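```bash
python3 -m jog '-5 -0.5 0 0 0 0.004 0; -5 0 0 0 0 0 0; 0 0 20 0 0 0 0; 0 0 20 0 0 0 0; 0 0 15 0 0 0 0; 0 0 15 0 0 0 0; 0 0 0 0 0 0 0; 0 0 0 0 0 0 0'
python3 - <<'E'
from h import *
s=manip.sense();plan((0.5543,-0.4161,0.146),np.radians(97.7))
R=Ro.from_quat(s["orientation"]).as_matrix();print(s["force"])
o=s["tcp_pos"]+R@[.0335,0,.054]
for c in ("side","scene"):
    im=manip.capture(c);cv2.imwrite(f"pics/{c}10.png",im);ci=manip.camera_info(c)
    print(c,proj(ci,o+R[:,0]*.175).round(1))
    for l in ("yellow_near","yellow_far"): print(l,[(round(d["conf"],2),(R.T@(np.array(d["location"])-o)).round(4)) for d in manip.landmark_of(c,l)])
    x0,y0=(270,60) if c=="side" else (190,130)
    cv2.imwrite(f"pics/{c}10c.png",cv2.resize(im[y0:y0+150,x0:x0+160],None,fx=4,fy=4))
E
```

```text
time_s: 16.0
tcp_pos: [0.5547, -0.4171, 0.1848]
orientation: [0.658, 0.753, -0.0, 0.0]
force: [-0.6, -0.2, -2.5]
finger_gap: 0.27
t 16.0 tcp [ 0.5547 -0.4171  0.1848] shift(cur tool) [ 1.1 -0.2 38.8] turn [ 0.001  0.001 -0.   ] shift(in target frame) [ 1.1 -0.2 38.8]
[-0.58031218 -0.21538832 -2.48994756]
side [[348.6 153.4]]
yellow_near [(0.62, array([0.0716, 0.0045, 0.0205])), (0.25, array([0.0982, 0.0006, 0.0238]))]
yellow_far [(0.71, array([0.0971, 0.0014, 0.0246]))]
scene [[283.3 200.4]]
yellow_near [(0.7, array([0.0734, 0.003 , 0.0201]))]
yellow_far [(0.58, array([0.0979, 0.0003, 0.0212]))]
```

View pics/side10c.png

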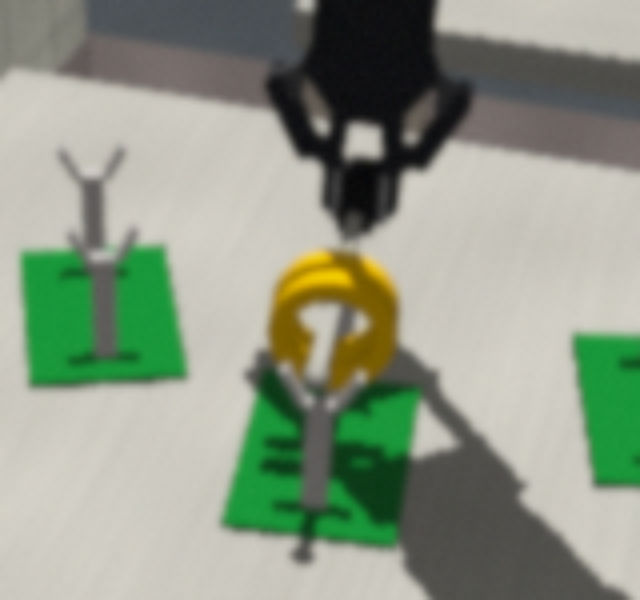

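View pics/scene10c.png

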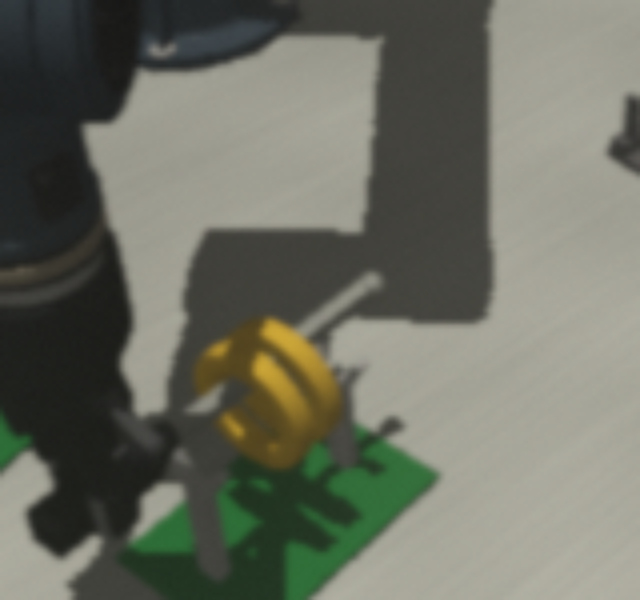

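The networks put the rings 72 and 97 mm along the shaft, hanging 20 mm below the axis as they should. The ball is within a pixel of the level-rod prediction. I'll lower it into the forks.

```bash
python3 -m jog '0 0 10 0 0 0 0; 0 0 10 0 0 0 0; 0 0 8 0 0 0 0; 0 0 5 0 0 0 0; 0 0 2 0 0 0 0; 0 0 1 0 0 0 0; 0 0 0 0 0 0 0'
python3 -m jog '0 0 1.5 0 0 0 0; 0 0 0 0 0 0 0; 0 0 0 0 0 0 0'
python3 - <<'E'
from h import *
s=manip.sense();plan((0.5543,-0.4161,0.1457),np.radians(97.7));print(s["force"],s["torque"])
cv2.imwrite("pics/wrist11.png",manip.capture("wrist"))
for c in ("side","scene"):
    im=manip.capture(c);cv2.imwrite(f"pics/{c}11.png",im)
    x0,y0=(270,60) if c=="side" else (190,150)
    cv2.imwrite(f"pics/{c}11c.png",cv2.resize(im[y0:y0+150,x0:x0+160],None,fx=4,fy=4))
E
```

```text
time_s: 17.18
tcp_pos: [0.5545, -0.417, 0.1486]
orientation: [0.658, 0.753, -0.0, 0.0]
force: [-0.1, -0.4, -2.7]
finger_gap: 0.274
time_s: 17.55
tcp_pos: [0.5544, -0.4169, 0.147]
orientation: [0.658, 0.753, -0.0, 0.0]
force: [-0.7, -0.2, -1.8]
finger_gap: 0.269
t 17.55 tcp [ 0.5544 -0.4169  0.147 ] shift(cur tool) [0.8 0.  1.3] turn [ 0.  0. -0.] shift(in target frame) [0.8 0.  1.3]
[-0.69975946 -0.18500071 -1.79590811] [-0.23530438 -0.0196339  -0.01572815]
```

View pics/side11c.png

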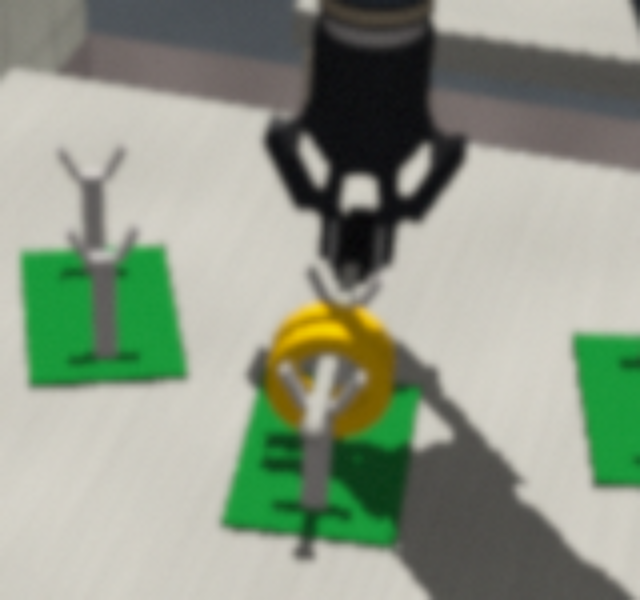

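View pics/scene11c.png

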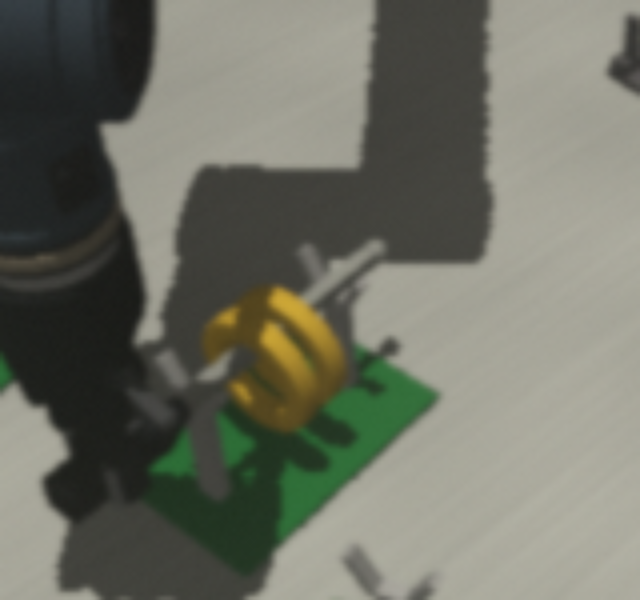

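The rod sits between both pairs of prongs, with both rings between the forks. It is just starting to take load, so I'll lower 2 mm more before release.

```bash
python3 -m jog '0 0 1 0 0 0 0; 0 0 0.5 0 0 0 0; 0 0 0 0 0 0 0; 0 0 0 0 0 0 0'
python3 - <<'E'
from h import *
s=manip.sense();print(s["tcp_pos"],s["force"],s["torque"])
E
```

```text
time_s: 18.2
tcp_pos: [0.5545, -0.417, 0.1459]
orientation: [0.658, 0.753, 0.0, 0.0]
force: [-1.2, 0.3, 2.5]
finger_gap: 0.272
[ 0.55445602 -0.41696364  0.14588126] [-1.15548855  0.32806105  2.52925981] [-0.01526415  0.08001882  0.02281873]
```

It now rests on the forks (+2.5 N). I'll open gently and back straight up.

```bash
python3 -m jog '0 0 0 0 0 0 26; 0 0 0 0 0 0 30; 0 0 0 0 0 0 40; 0 0 0 0 0 0 60; 0 0 0 0 0 0 85; 0 0 0 0 0 0 85; 0 0 0 0 0 0 85; 0 0 0 0 0 0 85'
python3 - <<'E'
from h import *
s=manip.sense();print(s["finger_gap"],s["force"])
cv2.imwrite("pics/wrist12.png",manip.capture("wrist"))
E
```

```text
time_s: 19.2
tcp_pos: [0.5544, -0.4169, 0.1454]
orientation: [0.658, 0.753, -0.0, 0.0]
force: [-0.1, -0.6, 0.4]
finger_gap: 0.998
0.9975798899435852 [-0.14692906 -0.61471563  0.4438893 ]
```

View pics/wrist12.png

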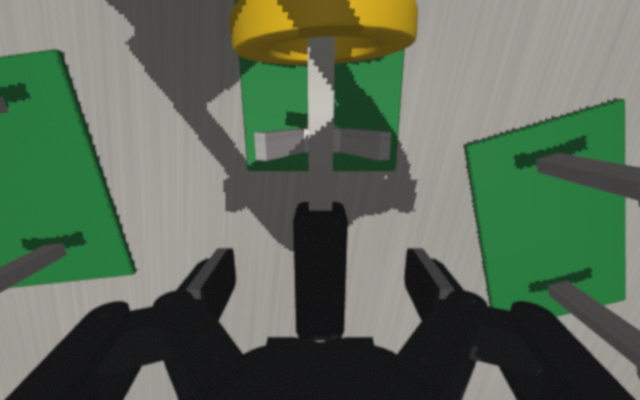

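The fingers stand clear on both sides of the handle at (320,270). Now I'll retreat upwards.

```bash
python3 -m jog '0 0 -8 0 0 0 85; 0 0 -20 0 0 0 85; 0 0 -30 0 0 0 85; 0 0 -40 0 0 0 85; -20 0 -40 0 0 0 85; -20 0 -20 0 0 0 85; 0 0 0 0 0 0 85; 0 0 0 0 0 0 85'
python3 - <<'E'
from h import *
s=manip.sense();print(s["force"],s["tcp_pos"])
u=np.array([np.cos(np.radians(97.7)),np.sin(np.radians(97.7)),0]);v=np.array([u[1],-u[0],0])
st=np.array([.5388,-.302,0])
for c in ("side","scene","wrist"):
    im=manip.capture(c);cv2.imwrite(f"pics/{c}13.png",im)
    for l in ("rod","yellow_near","yellow_far"): print(c,l,[(round(d["conf"],2),[round(float(x)*1000,1) for x in ((np.array(d["location"])-st)@v,(np.array(d["location"])-st)@u,d["location"][2])]) for d in manip.landmark_of(c,l)])
    if c!="wrist":
        x0,y0=(270,60) if c=="side" else (190,150)
        cv2.imwrite(f"pics/{c}13c.png",cv2.resize(im[y0:y0+150,x0:x0+160],None,fx=4,fy=4))
E
```

```text
time_s: 20.25
tcp_pos: [0.5591, -0.4554, 0.3028]
orientation: [0.658, 0.753, 0.0, -0.001]
force: [-0.1, -0.6, -0.6]
finger_gap: 0.996
[-0.13079606 -0.60722812 -0.61643158] [ 0.5591332  -0.45538172  0.30284384]
side rod [(0.83, [0.7, -80.4, 90.8])]
side yellow_near [(0.6, [5.1, -11.3, 72.7])]
side yellow_far [(0.75, [1.7, 11.6, 70.8])]
scene rod [(0.85, [-2.1, -79.6, 90.8])]
scene yellow_near [(0.88, [1.7, -7.9, 71.7])]
scene yellow_far [(0.55, [-0.4, 13.9, 74.3])]
wrist rod [(0.67, [1.6, -85.6, 91.3])]
wrist yellow_near [(0.73, [3.5, -6.7, 70.2])]
wrist yellow_far []
```

View pics/side13c.png

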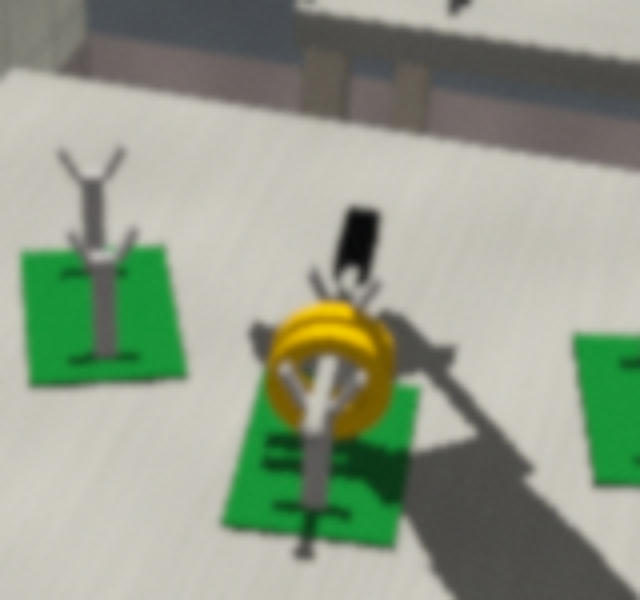

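View pics/scene13c.png

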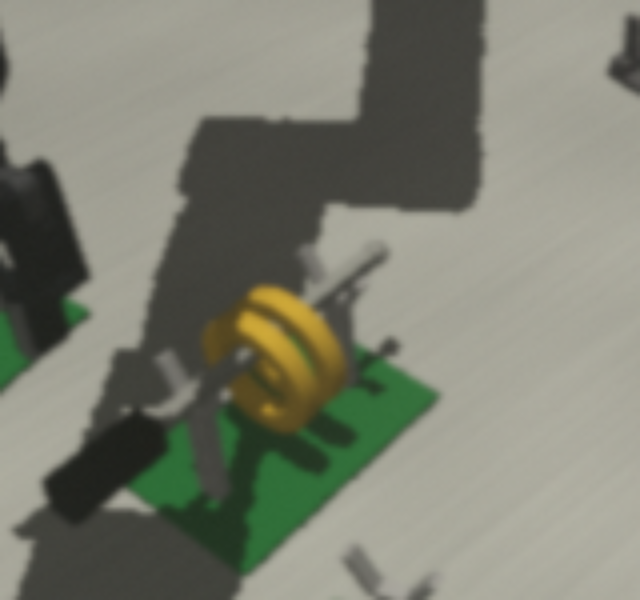

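View pics/wrist13.png

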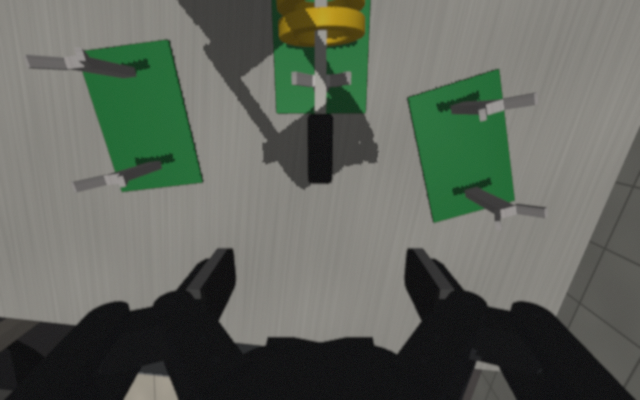

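The rod lies level in both forks with the handle on the right (side crop (358,240)). Both yellow rings hang between the forks at about y = -9 and +13 mm in the stand frame, and the gripper is well clear. I'm handing it in.

```bash
python3 - <<'E'
from bench import manip
print(manip.close_job())
E
```

```text
the job is handed in; nothing more can be done
None
```

The job is done and handed in at about 20.7 s, well under the 58 s limit. I took the rod by its handle, ran it through both yellow rings and lifted the pair off their rack. I then laid it back in the leftmost stand, handle to the right as before, let go and backed off upwards.

**Last checks:**
- **Rod:** the networks put it level at 91 mm, with its origin 80 to 86 mm on the handle side of the stand's centre (home is 85 mm). The three cameras differed by about 6 mm there, well inside the 22 mm allowed.
- **Rings:** both hang between the forks, the near one about 9 mm to the handle side of the centre and the far one about 13 mm to the other side. The wrist camera's network did not report the far ring, but the side and scene cameras both did.
- **Robot:** the gripper is clear with no contact force. The wrist readings I took stayed under about 7 N.

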